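# Hang a drive unit on the twin-stud stand and bolt it in

### The arm

A 6-joint arm with a two-finger parallel gripper is mounted at the origin on the work surface. World frame = base frame: x ahead of the robot, y to its left, z up, the work surface at z = 0. Lengths are in m, angles in degrees, forces in N, time in s.
With the tool pointing down it reaches from about 0.375 to 0.9 m from the base axis. Payload 3.1 kg.
Tool frame: the origin (TCP) lies between the finger pads; the fingertips stand 11 mm ahead of it and the grasp point (between the pads) lies 8 mm behind it; x points along the fingers, y is the direction in which the jaws open and shut, and the axes are right-handed (so a half turn about x gives the same grasp; the last joint's range is limited). The gripper opens to 87 mm and grips with 3 to 60 N. Pads are 19 mm wide; open, the fingers measure 117 mm over their backs; the gripper's body (75 mm by 190 mm) begins 51 mm behind the grasp point.
Start: joints at [-77.206, 30.224, 82.088, -0, 67.689, -10.227], TCP at [0.244, -0.575, 0.234] pointing down, gripper open.
Joint ranges: [-176.69, 176.69], [-43.24, 126.21], [12.49, 139.97], [-82, 262], [0, 151.66], [-163.58, 163.58]. Speed limits (degrees/s): [159.86, 159.86, 180, 180, 180, 180].

### API

Orientations are given as a 3x3 rotation matrix whose columns are the frame's x, y, z axes.
In Python, from rig import bot gives the robot as it stands.
- The arm moves only by the shell command python3 -m inch 'ROWS' [OPENING]. ROWS is a JSON object of lists of equal length, an entry for each row: "dp": the shift along the tool's x, y, z in mm, a list of three; "yaw": the turn about the tool's x in degrees. In form: {"dp": [[tx, ty, tz], ...], "yaw": [yaw, ...]}. A call has 1 to 20 rows; each row shifts and turns the commanded pose from where the row before left it, along the tool's axes as they then stand; what a row does not reach is not made up. A row lasts 1/12 s, in which the tool goes at most 41.7 mm and 7.16 degrees, less where a joint would pass 70% of its speed; a pose out of reach is approached as far as the arm can. A call is refused whole if a number of a shift passes 41.7 or a number of a turn 7.16, either way. A call with a gripper value outside its range is refused whole. OPENING is the finger opening in mm, from 0 to 87, set as the call begins (- or left out, the last holds). The fingers move at their own pace and stop on an object; the grip force is fixed at half the most. Time passes only in rows, so rows that do not move let the fingers close. It gives the time, the measured TCP pose, the force and the opening at its end, in the units of the state.
- bot.read_state(): the state, without advancing time (a new reading comes with each control period).
- bot.capture(name): name is "side" or "top"; returns a dict with "color" (420x560x3 uint8, red, green, blue), "intrinsics" (3x3 intrinsics, pixels), "pose" (4x4, takes a point from camera to world coordinates). Camera axes: x right, y down, z forward; pixel columns grow to the right and rows downward; lengths in m; the calibration is good to about 2 mm. A picture is of the moment at which its call begins. There is no depth.
- bot.hand_in(): hands the job in, once; it reports no verdict.
The state is a dict: "time_s": time; "joint_positions": joint angles; "qvel": joint speeds; "tau": joint torques, N m; "position": TCP position; "tcp_rot": TCP orientation; "force": force on the tool from outside, world axes, zero at the start; "moment": the same for the moment, N m; "opening": opening from 0.0 (shut) to 1.0 (fully open).
Only numpy, scipy, OpenCV 4.12 (cv2) and the standard library are available. Lean on these libraries where they do the work, as an engineer would, in place of code of your own. Each camera call takes 0.05 s, during which the arm holds its last target.

### The job

Hang the grey motor drive unit by the two keyholes in its back plate on the two brass studs of the green stand, and ease it down until it sits fully home in both slots. Let go, then slide the bolt with the red knob all the way over the unit's plate. Feel your way gently: nothing may push on the stand, studs or bolt with more than 40 N (4 kg), and leave everything else on the bench alone.

Things in the scene. Friction and masses are not known exactly. Their poses are not given: they have to be found in the camera images.
- unit_mid (a point): Centre of the drive unit, 60 mm above its underside: grey case 66 deep (x) x 46 wide (y) x 120 mm high (z), 0.41 to 0.75 kg, fins and terminals in front (-x), steel back plate behind (+x). Grip its flat sides (y = -23, 23 mm) from above, 15 to 25 mm below the case's top. Plate: 4 mm thick, rear face at x = 37, top 66 mm above this point; ears out to y = -58 and 58, from 4 mm below to 66 mm above it.
- keyhole (a point): Centre of the round entry (22 mm) of the +y keyhole, on the plate's rear face, 30 mm above unit_mid; the other keyhole is 76 mm from it towards -y. Axes as unit_mid. From each entry a slot 11 mm wide goes up; at its closed end a stud's centre is 18 mm above the entry's centre, so the unit goes down 18 mm from entry to home.
- stand_ref (a point): Nominal midpoint between the studs, in the front face of the steel hanging plate, 154 mm above the bench. x level into the plate, y along it, z up; front is -x. The plate (376 mm wide, 70 below to 36 mm above the studs) is clamped in long slots: plate, studs and bolt all sit up to 14 mm higher or lower than nominal, fixed but NOT measured: feel or look. Upright tops: 205 mm above the bench.
- stud_nominal (a point): Nominal front centre of the +y stud's head (true height up to 14 mm off, see stand_ref). Studs are level, at y = -38 and 38 mm of stand_ref: shank 8 mm diameter, 6 mm long, then a slightly domed head 15 mm diameter, 4 mm thick, front 10 mm off the plate. A unit hung home has its axes parallel to stand_ref's, plate behind the heads with 2 mm play along x, 1.5 mm each way along y.
- knob_nominal (a point): Nominal middle of the bolt's red knob when drawn back (true height off as in stand_ref): 12 mm diameter, axis along x, from 10 to 44 mm off the plate, 24 mm above the studs, y = -132 mm of stand_ref; y = -92 when fully across. Push it along +y, e.g. with shut fingers from above. The bolt's steel keepers stand 13 mm off the plate at y = -80 and -150.
- bolt (a joint): Slide of the bolt on the hanging plate: 0 drawn back (starts at 0 to 5 mm) to 0.040 m fully across, moving along stand_ref's +y; stays where left; moves at about 3 N. Flat bar 9 mm high, underside 19.5 mm above the studs' centres, that is 1.5 mm over the ears of a unit hung home: a unit not fully down blocks it. Its end goes from y = -78 to -38 mm.
Mind the look-alikes: they are no part of the job. What is shaped like the part that bears unit_mid but purple is not meant.

How it is judged (in metres and radians):
On the way:
1. the unit hangs home on both studs, let go and still, with the bolt not yet across (x of unit_mid in the frame of stand_ref between -0.043 and -0.034 m and y of unit_mid in the frame of stand_ref between -0.004 and 0.004 m and z of unit_mid in the frame of stand_ref between -0.065 and -0.031 m and angle between unit_mid's own z axis and vertical below 0.09 rad and angle between the x axis of unit_mid and the x axis of stand_ref, either way round below 0.1 rad and linear speed of unit below 0.02 m/s and angular speed of unit below 0.2 rad/s and contact force between the fingers and unit below 0.1 N and value of joint bolt below 0.012 m), for 0.2 s.
At the end, for the whole second after the job is handed in: The unit hangs by its keyholes on both studs, home at the ends of its slots, its plate on the hanging plate within the 2 mm play, upright and square within 5 degrees, let go and at rest; the bolt is across, at least 35 of its 40 mm (x of unit_mid in the frame of stand_ref between -0.043 and -0.034 m and y of unit_mid in the frame of stand_ref between -0.004 and 0.004 m and z of unit_mid in the frame of stand_ref between -0.065 and -0.031 m and angle between unit_mid's own z axis and vertical below 0.09 rad and angle between the x axis of unit_mid and the x axis of stand_ref, either way round below 0.1 rad and linear speed of unit below 0.02 m/s and angular speed of unit below 0.2 rad/s and contact force between the fingers and unit below 0.1 N and value of joint bolt above 0.035 m); the robot touches nothing.
It fails at once if the unit, the fingers or the arm pushes on the stand, its studs or bolt with more than 40 N (contact force between any of unit, the fingers, the arm and stand above 40 N).
It fails at once if something else on the bench is moved by more than 20 mm (distance of any of motor, reel, charger, spray, jar, driver from where it was at the start of the episode above 0.02 m).
It also fails if it takes over 72 s, if anything falls off the work surface, if the arm or the gripper's body presses on something with over 40 N, if the wrist force passes 120 N, or if a joint passes its speed limit or range.

## Working session

There is one attempt and no reset: what is moved stays moved. The work goes in short steps, Python scripts to look and compute and a shell command to move; the robot and the scene stay as the last step left them, time stands still between calls to the robot, and variables do not carry over. Pictures are saved under pics/ and viewed, and the job is handed in when it is done.

```bash
mkdir -p pics; ls; cat > h.py <<'E'
import numpy as np, cv2
from rig import bot
def snap(name,out):
    c=bot.capture(name); cv2.imwrite(out,c["color"][:,:,::-1]); 
    np.savez(out.replace('.png','.npz'),K=np.array(c["intrinsics"]),T=np.array(c["pose"]),im=c["color"]); return c
def load(out):
    d=np.load(out.replace('.png','.npz')); return d
def ray(d,u,v):
    K,T=d['K'],d['T']; r=T[:3,:3]@np.linalg.inv(K)@np.array([u,v,1.]); return T[:3,3],r/np.linalg.norm(r)
def onz(d,u,v,z):
    o,r=ray(d,u,v); return o+r*(z-o[2])/r[2]
def proj(d,p):
    K,T=d['K'],d['T']; q=T[:3,:3].T@(np.array(p)-T[:3,3]); q=K@q; return q[:2]/q[2]
def tri(d1,p1,d2,p2):
    o1,r1=ray(d1,*p1);o2,r2=ray(d2,*p2)
    A=np.stack([r1,-r2],1);s=np.linalg.lstsq(A,o2-o1,rcond=None)[0]
    a=o1+s[0]*r1;b=o2+s[1]*r2; return (a+b)/2,np.linalg.norm(a-b)
E
python3 - <<'E'
from h import *
np.set_printoptions(precision=4,suppress=True)
for n in("side","top"):
    c=snap(n,f"pics/{n}0.png"); print(np.array(c["intrinsics"]),np.array(c["pose"]))
s=bot.read_state(); print(s)
E
```

```text
pics
[[488.7398   0.     279.0186]
 [  0.     488.7398 213.2749]
 [  0.       0.       1.    ]] [[-0.7915 -0.4829  0.3747 -0.0286]
 [-0.611   0.6093 -0.5054  0.5788]
 [ 0.0157 -0.629  -0.7773  1.0588]
 [ 0.      0.      0.      1.    ]]
[[543.0823   0.     284.0893]
 [  0.     543.0823 210.0777]
 [  0.       0.       1.    ]] [[-0.0262 -0.9966  0.0783  0.3041]
 [-0.9997  0.0263 -0.0002 -0.0079]
 [-0.0018 -0.0783 -0.9969  1.5327]
 [ 0.      0.      0.      1.    ]]
{'time_s': 0.1, 'joint_positions': array([-77.207 ,  30.273 ,  82.1462,   0.0016,  67.6916, -10.2288]), 'qvel': array([ 0.1155, -0.2154, -0.1327,  0.0323,  0.0588,  0.0479]), 'tau': array([ -0.0004, -44.0986, -17.715 ,   0.0634,   0.0534,  -0.    ]), 'position': array([ 0.2443, -0.5746,  0.2327]), 'tcp_rot': array([[-0.0004,  0.3911, -0.9204],
       [ 0.0019, -0.9204, -0.3911],
       [-1.    , -0.0019, -0.0004]]), 'force': array([ 0.4208,  0.3656, -0.5802]), 'moment': array([-0.0079, -0.0466,  0.0386]), 'opening': 0.9959546338085778}
```

View pics/side0.png

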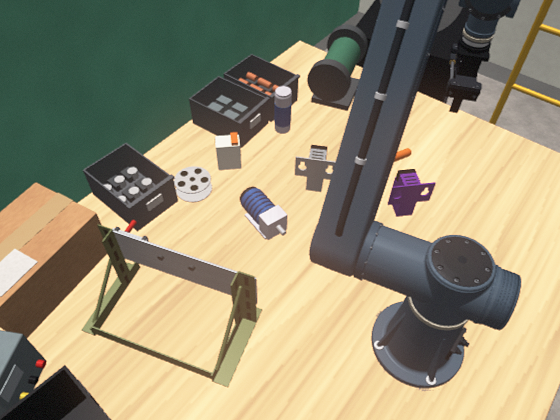

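View pics/top0.png

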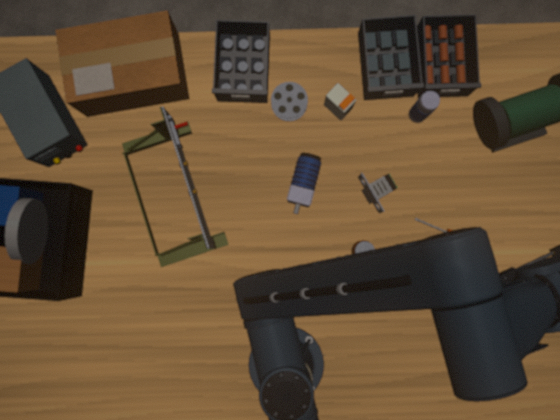

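The candidates are the grey unit at side (316,168) / top (378,190), and the purple look-alike at side (408,190), hidden under the arm in the top view. The grey one fits the description. I'll enlarge it and the stand to confirm.

```bash
python3 - <<'E'
from h import *
s=load("pics/side0.png")['im'][:,:,::-1];t=load("pics/top0.png")['im'][:,:,::-1]
a=cv2.resize(s[130:220,270:450],None,fx=4,fy=4,interpolation=cv2.INTER_CUBIC)[:,:400]
b=cv2.resize(t[160:230,340:420],None,fx=5,fy=5,interpolation=cv2.INTER_CUBIC)[:, :400]
b=cv2.copyMakeBorder(b,0,10,0,0,cv2.BORDER_CONSTANT)
cv2.imwrite("pics/unit.png",np.hstack([a[:360],b[:360]]))
a=cv2.resize(s[215:300,90:270],None,fx=4.4,fy=4.4,interpolation=cv2.INTER_CUBIC)
cv2.imwrite("pics/stand_s.png",a)
b=cv2.resize(t[95:270,110:240],None,fx=3.4,fy=3.4,interpolation=cv2.INTER_CUBIC)
cv2.imwrite("pics/stand_t.png",b)
E
```

```text
(no output)
```

View pics/unit.png

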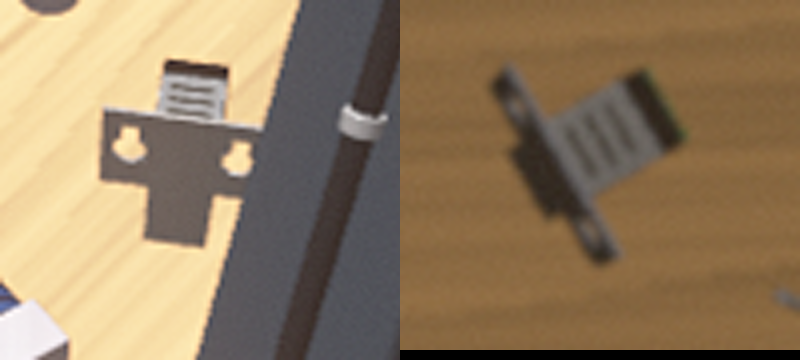

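View pics/stand_s.png

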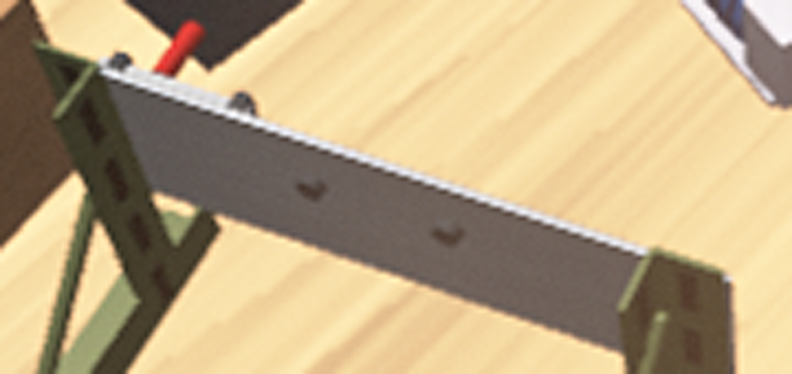

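View pics/stand_t.png

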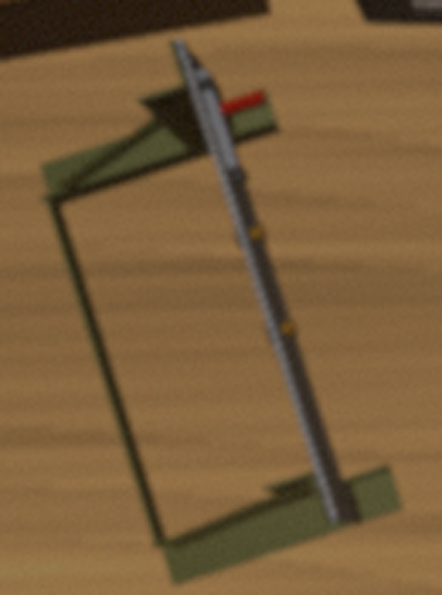

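```bash
python3 - <<'E'
from h import *
s=load("pics/side0.png")['im'];t=load("pics/top0.png")['im']
for nm,im,roi in(("side",s,(95,210,270,300)),("top",t,(150,95,230,270))):
    x0,y0,x1,y1=roi
    hsv=cv2.cvtColor(im,cv2.COLOR_RGB2HSV).astype(int)
    H,S,V=[hsv[y0:y1,x0:x1,i] for i in range(3)]
    red=((H<8)|(H>172))&(S>170)&(V>80)
    n,l,st,c=cv2.connectedComponentsWithStats(red.astype(np.uint8))
    for i in range(1,n):
        if st[i,4]>3:
            pts=np.argwhere(l==i)[:,::-1]+[x0,y0]; r=cv2.minAreaRect(pts.astype(np.float32)); print(nm,"red",st[i,4],c[i]+[x0,y0],r,cv2.boxPoints(r).round(1).tolist())
    if nm=="top":
        br=(H>10)&(H<26)&(S>185)&(V>90)
        n,l,st,c=cv2.connectedComponentsWithStats(br.astype(np.uint8))
        for i in range(1,n):
            if st[i,4]>3: print("brass",st[i],c[i]+[x0,y0])
a=cv2.resize(t[150:205,165:215],None,fx=10,fy=10,interpolation=cv2.INTER_CUBIC);cv2.imwrite("pics/st2.png",a[:,:,::-1])
a=cv2.resize(t[100:160,155:205],None,fx=10,fy=10,interpolation=cv2.INTER_CUBIC);cv2.imwrite("pics/kn2.png",a[:,:,::-1])
a=cv2.resize(s[212:252,100:180],None,fx=10,fy=10,interpolation=cv2.INTER_CUBIC);cv2.imwrite("pics/ks2.png",a[:,:,::-1])
a=cv2.resize(t[165:220,350:405],None,fx=10,fy=10,interpolation=cv2.INTER_CUBIC);cv2.imwrite("pics/ut2.png",a[:,:,::-1])
a=cv2.resize(s[140:195,285:345],None,fx=10,fy=10,interpolation=cv2.INTER_CUBIC);cv2.imwrite("pics/us2.png",a[:,:,::-1])
E
```

```text
side red 56 [130.58928571 225.30357143] ((130.30001831054688, 225.60000610351562), (4.400000095367432, 13.40000057220459), 36.869895935058594) [[124.5, 229.60000610351562], [132.60000610351562, 218.89999389648438], [136.10000610351562, 221.60000610351562], [128.0, 232.3000030517578]]
top red 38 [180.68421053 124.89473684] ((180.77525329589844, 124.91744232177734), (3.160827159881592, 11.685481071472168), 73.3007583618164) [[174.6999969482422, 125.0999984741211], [185.89999389648438, 121.69999694824219], [186.8000030517578, 124.80000305175781], [175.60000610351562, 128.10000610351562]]
```

View pics/st2.png

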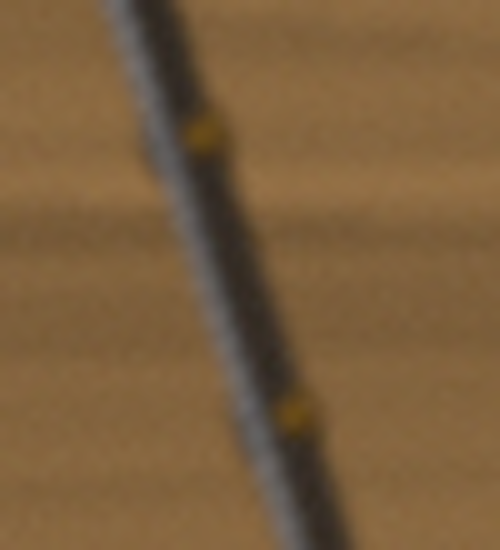

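View pics/kn2.png

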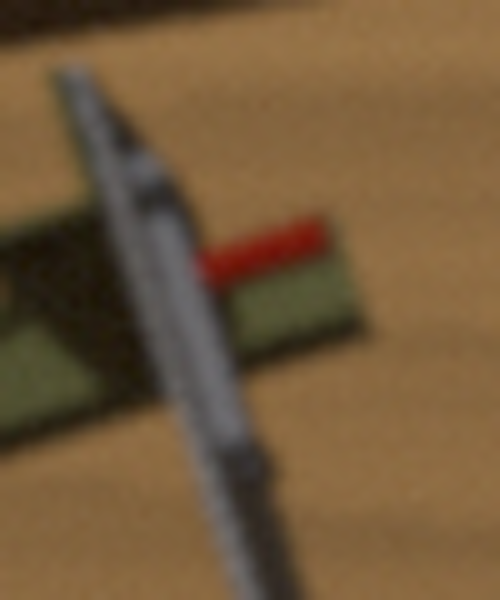

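View pics/ks2.png

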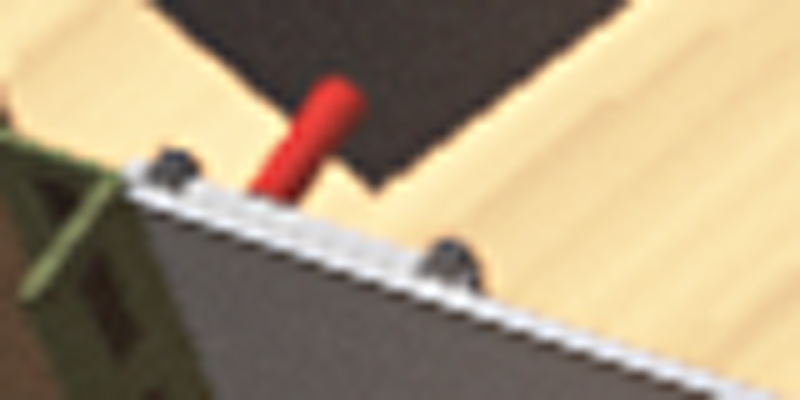

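View pics/ut2.png

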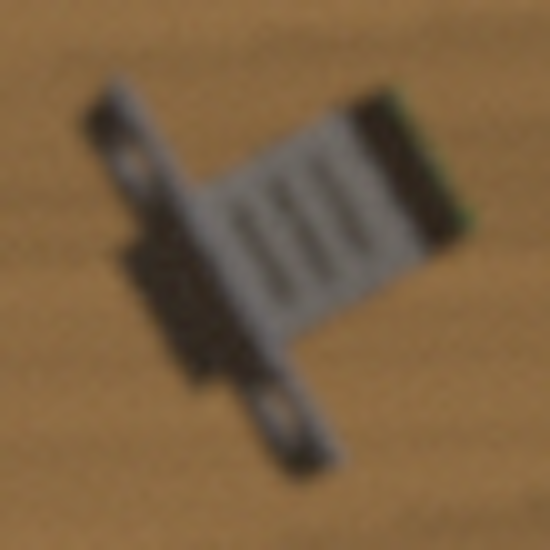

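View pics/us2.png

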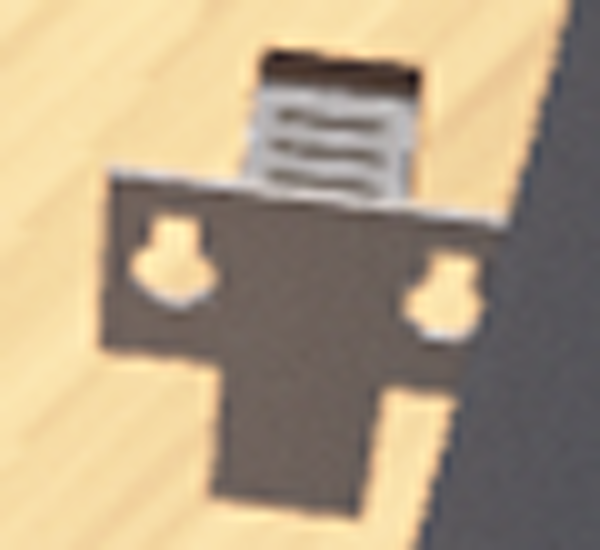

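```bash
python3 - <<'E'
from h import *
np.set_printoptions(precision=4,suppress=True)
S=load("pics/side0.png");T=load("pics/top0.png")
f=lambda x0,y0,X,Y:(x0+(X+.5)/10-.5,y0+(Y+.5)/10-.5)
t=lambda X,Y:f(350,165,X,Y); s=lambda X,Y:f(285,140,X,Y)
a=onz(T,*t(118,82),.126);b=onz(T,*t(335,460),.126);print("plate top",a,b,np.linalg.norm(a-b),(a+b)/2)
ys=(b-a)/np.linalg.norm(b-a); xs=np.array([-ys[1],ys[0],0]); # want x ~ +y world
xs=np.cross(ys,[0,0,1]); print("unit y",ys,"x",xs, "x yaw",np.degrees(np.arctan2(xs[1],xs[0])))
print("mid est from plate",(a+b)/2-xs*.035)
for n,p in(("c+",(283,345)),("c-",(195,190)),("f-",(340,108)),("f+",(425,250))):
    q=onz(T,*t(*p),.12)-((a+b)/2-xs*.035); print(n,q@xs,q@ys)
a2=onz(S,*s(108,180),.126);b2=onz(S,*s(505,228),.126);print("side rear top",a2,b2,np.linalg.norm(a2-b2),"mid",(a2+b2)/2-xs*.037)
# stand
g=lambda X,Y:f(165,150,X,Y);k=lambda X,Y:f(155,100,X,Y);ks=lambda X,Y:f(100,212,X,Y)
for z in(.154,):
    p=onz(T,*g(207,133),z+.006);q=onz(T,*g(297,413),z+.006);print("studs",p,q,np.linalg.norm(p-q))
print("knob tip tri",tri(T,k(325,232),S,ks(340,98)))
print("knob base-ish z") 
# upright tops
print("plate left end (top img)",onz(T,*k(70,70),.19))
E
```

```text
plate top [ 0.507  -0.2126  0.126 ] [ 0.4066 -0.2652  0.126 ] 0.11339305129376703 [ 0.4568 -0.2389  0.126 ]
unit y [-0.8858 -0.4641  0.    ] x [-0.4641  0.8858  0.    ] x yaw 117.65118643268697
mid est from plate [ 0.4731 -0.2699  0.126 ]
c+ 0.03062806999243638 0.02409154432353446
c- 0.030396424480117788 -0.022478909958780855
f- -0.01356433114338264 -0.022731877317521743
f+ -0.014260502638163452 0.020548306840903592
side rear top [ 0.5051 -0.2088  0.126 ] [ 0.4107 -0.2607  0.126 ] 0.10772785425957788 mid [ 0.475  -0.2675  0.126 ]
studs [0.5395 0.2409 0.16  ] [0.467  0.2188 0.16  ] 0.07580399139328883
knob tip tri (array([0.6384, 0.2314, 0.1811]), np.float64(0.000497793220998749))
knob base-ish z
plate left end (top img) [0.6792 0.2934 0.19  ]
```

```bash
python3 - <<'E'
from h import *
np.set_printoptions(precision=4,suppress=True)
S=load("pics/side0.png");T=load("pics/top0.png")
gs=cv2.cvtColor(S['im'],cv2.COLOR_RGB2GRAY).astype(float);gt=cv2.cvtColor(T['im'],cv2.COLOR_RGB2GRAY).astype(float)
# side: strongest drop down each column near predicted line
P=[]
for u in range(122,232):
    v0=212+20+(u-114)*(.333)
    r=np.arange(int(v0)-4,int(v0)+6); d=gs[r+1,u]-gs[r,u]; i=d.argmin()
    w=np.clip(-d[max(0,i-1):i+2],0,None); P.append((u,(r[max(0,i-1):i+2]+.5)@w/w.sum()))
P=np.array(P)
def fit(P,x,y):
    m=np.ones(len(P),bool)
    for _ in range(5):
        c=np.polyfit(P[m,x],P[m,y],1);e=P[:,y]-np.polyval(c,P[:,x]);m=abs(e)<max(.3,1.5*np.std(e[m]))
    return c,m.sum(),np.std(e[m])
cs=fit(P,0,1);print(cs)
Q=[];Q2=[]
for v in range(155,238):
    u0=176.2+(v-150)*.32
    r=np.arange(int(u0)-5,int(u0)+9); d=gt[v,r+1]-gt[v,r]
    # stripe: rise then fall
    i=d.argmin(); w=np.clip(-d[max(0,i-1):i+2],0,None); Q2.append(((r[max(0,i-1):i+2]+.5)@w/w.sum(),v))
    d2=d[:i]; 
    if len(d2)>2:
        j=d2.argmax(); w=np.clip(d2[max(0,j-1):j+2],0,None);Q.append(((r[max(0,j-1):j+2]+.5)@w/w.sum(),v))
Q=np.array(Q);Q2=np.array(Q2)
cq=fit(Q,1,0);cq2=fit(Q2,1,0);print(cq,cq2)
def plane(d,p,q):
    o,a=ray(d,*p);_,b=ray(d,*q);n=np.cross(a,b);n/=np.linalg.norm(n);return n,n@o
n1=plane(S,(125,np.polyval(cs[0],125)),(230,np.polyval(cs[0],230)))
for nm,c in(("rear",cq),("front",cq2)):
    n2=plane(T,(np.polyval(c[0],155),155),(np.polyval(c[0],235),235))
    dr=np.cross(n1[0],n2[0]);dr/=np.linalg.norm(dr)
    p=np.linalg.lstsq(np.stack([n1[0],n2[0],[1,0,0]]),np.array([n1[1],n2[1],.5]),rcond=None)[0]
    print(nm,"dir",dr,"pt",p,"yaw of y",np.degrees(np.arctan2(dr[1],dr[0])))
    for z in(.185,.19,.195):
        a=onz(T,np.polyval(c[0],155),155,z);b=onz(T,np.polyval(c[0],235),235,z);print(z,a,b,np.degrees(np.arctan2(*(b-a)[[1,0]])))
E
```

```text
(array([  0.3344, 193.7993]), np.int64(110), np.float64(0.10331292998901367))<stdin>:26: RuntimeWarning: invalid value encountered in scalar divide
Traceback (most recent call last):
ValueError: matmul: Input operand 1 has a mismatch in its core dimension 0, with gufunc signature (n?,k),(k,m?)->(n?,m?) (size 2 is different from 3)
```

```bash
cat > edge.py <<'E'
from h import *
np.set_printoptions(precision=4,suppress=True)
S=load("pics/side0.png");T=load("pics/top0.png")
gs=cv2.cvtColor(S['im'],cv2.COLOR_RGB2GRAY).astype(float);gt=T['im'][:,:,2].astype(float)
P=[]
for u in range(122,232):
    v0=212+20+(u-114)*(.333)
    r=np.arange(int(v0)-4,int(v0)+6); d=gs[r+1,u]-gs[r,u]; i=d.argmin()
    w=np.clip(-d[max(0,i-1):i+2],0,None); P.append((u,(r[max(0,i-1):i+2]+.5)@w/w.sum()))
P=np.array(P)
def fit(P,x,y):
    m=np.ones(len(P),bool)
    for _ in range(5):
        c=np.polyfit(P[m,x],P[m,y],1);e=P[:,y]-np.polyval(c,P[:,x]);m=abs(e)<max(.3,1.5*np.std(e[m]))
    return c,m.sum(),np.std(e[m])
cs=fit(P,0,1);print(cs)
Q=[];Q2=[]
for v in range(155,238):
    u0=176.2+(v-150)*.32
    r=np.arange(int(u0)-6,int(u0)+7); d=gt[v,r+1]-gt[v,r]
    j=d.argmax(); i=d.argmin()
    for k,sg,L in((j,1,Q),(i,-1,Q2)):
        sl=slice(max(0,k-1),k+2); w=np.clip(sg*d[sl],0,None); L.append(((r[:-1][sl]+.5)@w/w.sum(),v))
Q=np.array(Q);Q2=np.array(Q2)
cq=fit(Q,1,0);cq2=fit(Q2,1,0);print(cq,cq2)
def plane(d,p,q):
    o,a=ray(d,*p);_,b=ray(d,*q);n=np.cross(a,b);n/=np.linalg.norm(n);return n,n@o
n1=plane(S,(125,np.polyval(cs[0],125)),(230,np.polyval(cs[0],230)))
for nm,c in(("rear",cq),("front",cq2)):
    n2=plane(T,(np.polyval(c[0],155),155),(np.polyval(c[0],235),235))
    dr=np.cross(n1[0],n2[0]);dr/=np.linalg.norm(dr)
    p=np.linalg.lstsq(np.stack([n1[0],n2[0],[1,0,0]]),np.array([n1[1],n2[1],.5]),rcond=None)[0]
    print(nm,"dir",dr,"pt",p,"yaw of y",np.degrees(np.arctan2(dr[1],dr[0])))
    for z in(.185,.19,.195):
        a=onz(T,np.polyval(c[0],155),155,z);b=onz(T,np.polyval(c[0],235),235,z);print(z,a,b,np.degrees(np.arctan2(*(b-a)[[1,0]])))
E
python3 edge.py
```

```text
(array([  0.3344, 193.7993]), np.int64(110), np.float64(0.10331292998901367))Traceback (most recent call last):
  File "edge.py", line 23, in <module>
    sl=slice(max(0,k-1),k+2); w=np.clip(sg*d[sl],0,None); L.append(((r[:-1][sl]+.5)@w/w.sum(),v))
                                                                    ~~~~~~~~~~~~~~~^~
ValueError: matmul: Input operand 1 has a mismatch in its core dimension 0, with gufunc signature (n?,k),(k,m?)->(n?,m?) (size 2 is different from 1)
```

```bash
sed -i 's/r\[:-1\]\[sl\]/r[sl]/' edge.py; python3 edge.py
```

```text
(array([  0.3344, 193.7993]), np.int64(110), np.float64(0.10331292998901367))
(array([  0.3233, 126.2688]), np.int64(75), np.float64(0.12399581438877644)) (array([  0.3235, 129.2117]), np.int64(80), np.float64(0.1272819023319476))
rear dir [ 0.956   0.2934 -0.0032] pt [0.5    0.24   0.1942] yaw of y 17.05871241627566
0.185 [0.5557 0.2584 0.185 ] [0.3533 0.1964 0.185 ] -162.96559612236157
0.19 [0.5548 0.2574 0.19  ] [0.3532 0.1956 0.19  ] -162.9655961223616
0.195 [0.5539 0.2564 0.195 ] [0.353  0.1948 0.195 ] -162.9655961223616
front dir [ 0.9561  0.2932 -0.0035] pt [0.5   0.234 0.184] yaw of y 17.04836149575787
0.185 [0.5555 0.2509 0.185 ] [0.3531 0.1889 0.185 ] -162.97741167989201
0.19 [0.5546 0.2499 0.19  ] [0.353  0.1882 0.19  ] -162.97741167989204
0.195 [0.5537 0.249  0.195 ] [0.3528 0.1875 0.195 ] -162.97741167989201
```

Grey unit confirmed: keyholes are visible at side (302,165)/(329,169), and the purple one is excluded. All the measurements agree:
- **Unit:** mid ≈ (0.474, -0.269), x-yaw 117.7°.
- **Stand:** x-yaw 107.0°.
- **Studs:** height ≈ 0.157.

Next I'll turn the wrist by -94.7°.

```bash
python3 -m inch '{"dp":[[0,0,0],[0,0,0],[0,0,0],[0,0,0],[0,0,0],[0,0,0],[0,0,0],[0,0,0],[0,0,0],[0,0,0],[0,0,0],[0,0,0],[0,0,0],[0,0,0],[0,0,0]],"yaw":[-6.8,-6.8,-6.8,-6.8,-6.8,-6.8,-6.8,-6.8,-6.8,-6.8,-6.8,-6.8,-6.8,-6.3,0]}' 80
cat > go.py <<'E'
import sys
from h import *
np.set_printoptions(precision=2,suppress=True)
x,y,z,ang=map(float,sys.argv[1:5])  # target TCP, angle of tool y
s=bot.read_state();R=np.array(s['tcp_rot']);p=np.array(s['position'])
a=np.degrees(np.arctan2(R[1,1],R[0,1]))
print("pos",p*1000,"ang",a,"q",s['joint_positions'],"F",s['force'],"M",s['moment'],"open",s['opening']*87,"t",s['time_s'])
print("dp tool mm",R.T@(np.array([x,y,z])-p)*1000,"yaw",-((ang-a+180)%360-180))
E
python3 go.py .474 -.269 .17 27.7
```

```text
time_s: 1.35
position: [0.2443, -0.5749, 0.233]
tcp_rot: [[-0.0, 0.884, 0.467], [0.001, 0.467, -0.884], [-1.0, 0.0, -0.001]]
force: [-0.1, -0.3, 0.2]
opening: 0.916
pos [ 244.35 -574.85  233.  ] ang 27.825941321749962 q [ -77.21   30.26   82.12   -0.     67.69 -105.03] F [-0.15 -0.35  0.24] M [-0.03 -0.12  0.03] open 79.65823699472664 t 1.35
dp tool mm [  63.27  345.85 -163.22] yaw 0.12594132174996275
```

```bash
python3 -m inch '{"dp":[[0,15,-7],[0,25,-12],[0,29,-14],[0,29,-14],[0,29,-14],[0,29,-14],[0,29,-14],[0,29,-14],[0,29,-14],[0,29,-14],[0,29,-14],[0,25,-11],[0,20,-7],[0,0,0]],"yaw":[0,0,0,0,0,0,0,0,0,0,0,0,0,0]}'
python3 go.py .474 -.269 .17 27.7
python3 - <<'E'
from h import *
s=snap("side","pics/s1.png")["color"];t=snap("top","pics/t1.png")["color"]
a=cv2.resize(s[90:230,260:460],None,fx=2,fy=2);b=cv2.resize(t[130:270,310:510],None,fx=2,fy=2)
cv2.imwrite("pics/c1.png",np.hstack([a,b])[:,:,::-1])
E
```

```text
time_s: 2.52
position: [0.4768, -0.2655, 0.2335]
tcp_rot: [[0.001, 0.884, 0.467], [0.002, 0.467, -0.884], [-1.0, 0.002, -0.001]]
force: [-0.1, 1.0, 0.1]
opening: 0.922
pos [ 476.78 -265.47  233.51] ang 27.828374107783766 q [-40.91  24.13  93.52   0.14  62.39 -68.8 ] F [-0.1   0.99  0.06] M [-0.01 -0.05  0.02] open 80.24420075955024 t 2.5167
dp tool mm [63.5  -4.21  1.92] yaw 0.12837410778377034
```

View pics/c1.png

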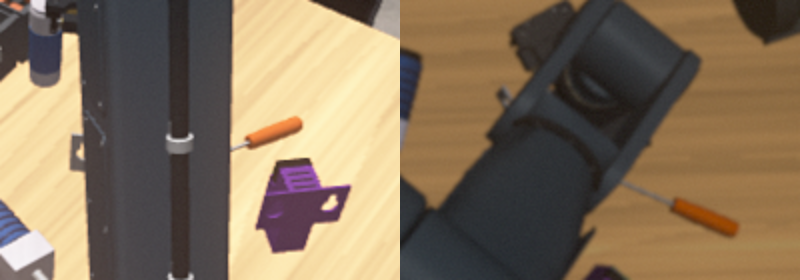

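```bash
python3 -m inch '{"dp":[[10,-4.2,1.9],[15,0,0],[15,0,0],[15,0,0],[15,0,0],[15,0,0],[15,0,0],[15,0,0],[10,0,0],[8,0,0],[8,0,0],[0,0,0],[0,0,0]],"yaw":[0,0,0,0,0,0,0,0,0,0,0,0,0]}'
python3 go.py .474 -.269 .092 27.7
```

```text
time_s: 3.7
position: [0.4719, -0.2738, 0.0923]
tcp_rot: [[-0.0, 0.885, 0.465], [0.0, 0.465, -0.885], [-1.0, -0.0, -0.0]]
force: [0.6, -0.0, 0.2]
opening: 0.917
pos [ 471.87 -273.79   92.35] ang 27.69146313702977 q [-41.86  36.13 100.26  -0.    43.63 -69.55] F [ 0.65 -0.02  0.21] M [ 0.05 -0.12  0.05] open 79.79655176085751 t 3.7
dp tool mm [ 0.35  4.11 -3.26] yaw -0.008536862970231596
```

```bash
python3 -m inch '{"dp":[[0,2,-1.6],[0,2.1,-1.6],[0,0,0],[0,0,0]],"yaw":[0,0,0,0]}'
python3 -m inch '{"dp":[[0,0,0],[0,0,0],[0,0,0],[0,0,0],[0,0,0],[0,0,0],[0,0,0],[0,0,0],[0,0,0],[0,0,0]],"yaw":[0,0,0,0,0,0,0,0,0,0]}' 30
python3 go.py .474 -.269 .092 27.7
```

```text
time_s: 4.03
position: [0.4746, -0.2687, 0.0931]
tcp_rot: [[0.001, 0.885, 0.466], [-0.001, 0.466, -0.885], [-1.0, 0.0, 0.001]]
force: [-0.0, 0.4, 0.0]
opening: 0.919
time_s: 4.87
position: [0.4742, -0.2689, 0.0925]
tcp_rot: [[-0.0, 0.885, 0.465], [0.0, 0.465, -0.885], [-1.0, -0.0, -0.0]]
force: [-0.4, -0.6, -0.1]
opening: 0.526
pos [ 474.16 -268.88   92.53] ang 27.719869253927204 q [-41.3   36.08 100.33  -0.01  43.59 -69.02] F [-0.44 -0.62 -0.14] M [ 0.02 -0.03  0.03] open 45.762338049711495 t 4.8667
dp tool mm [ 0.53 -0.2   0.03] yaw 0.019869253927197406
```

```bash
python3 -m inch '{"dp":[[-3,0,0],[-6,0,0],[-10,0,0],[-15,0,0],[-20,0,0],[-20,0,0],[-20,0,0],[-20,0,0],[-15,0,0],[-10,0,0],[-5,0,0],[-3,0,0],[0,0,0],[0,0,0]],"yaw":[0,0,0,0,0,0,0,0,0,0,0,0,0,0]}'
python3 go.py .527 .151 .24 17.03
```

```text
time_s: 6.03
position: [0.4737, -0.2684, 0.2388]
tcp_rot: [[-0.001, 0.885, 0.465], [0.001, 0.465, -0.885], [-1.0, -0.001, -0.002]]
force: [0.2, 0.6, -4.9]
opening: 0.525
pos [ 473.7  -268.43  238.75] ang 27.7189764609799 q [-41.3   23.7   93.29   0.    63.12 -69.02] F [ 0.23  0.6  -4.87] M [ 0.   -0.22  0.01] open 45.63376835841488 t 6.0333
dp tool mm [  -0.8   242.27 -346.5 ] yaw 10.688976460979887
```

```bash
python3 -m inch '{"dp":[[0,0,0],[0,0,0],[0,0,0],[0,4,-9],[0,8,-18],[0,10,-22],[0,11,-25],[0,12,-27],[0,12,-27],[0,12,-27],[0,12,-27],[0,12,-27],[0,12,-27],[0,12,-27],[0,12,-27],[0,12,-27],[0,12,-27],[0,10,-23],[0,7,-15],[0,4,-8]],"yaw":[-0,4.0,4.0,2.69,0,0,0,0,0,0,0,0,0,0,0,0,0,0,0,0]}'
python3 -m inch '{"dp":[[0,0,0],[0,0,0],[0,0,0]],"yaw":[0,0,0]}'
python3 go.py .527 .151 .24 17.03
python3 - <<'E'
from h import *
s=snap("side","pics/s2.png");t=snap("top","pics/t2.png")
E
```

```text
time_s: 7.7
position: [0.5254, 0.1573, 0.2386]
tcp_rot: [[-0.002, 0.955, 0.295], [0.001, 0.295, -0.955], [-1.0, -0.001, -0.001]]
force: [-0.1, -0.4, -4.4]
opening: 0.527
time_s: 7.95
position: [0.5256, 0.1539, 0.2391]
tcp_rot: [[-0.001, 0.956, 0.292], [-0.001, 0.292, -0.956], [-1.0, -0.001, 0.0]]
force: [0.1, -0.7, -4.6]
opening: 0.523
pos [525.57 153.94 239.12] ang 16.990895845978933 q [  4.66  23.91  92.84  -0.05  63.33 -12.31] F [ 0.08 -0.71 -4.59] M [-0.08 -0.1   0.02] open 45.50385389252269 t 7.95
dp tool mm [-0.88  0.5   3.23] yaw -0.03910415402106082
```

View pics/s2.png

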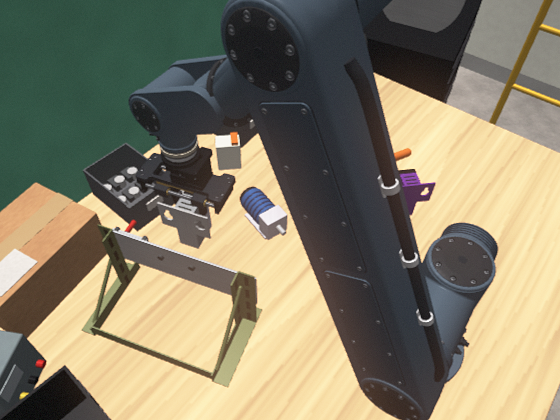

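View pics/t2.png

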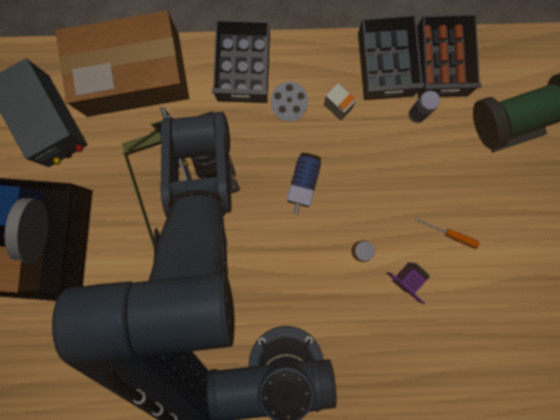

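```bash
python3 - <<'E'
from h import *
np.set_printoptions(precision=4,suppress=True)
S=load("pics/s2.png");s=S['im'][:,:,::-1]
cv2.imwrite("pics/u3.png",cv2.resize(s[185:255,150:225],None,fx=10,fy=8.5,interpolation=cv2.INTER_CUBIC)[:, :])
cv2.imwrite("pics/nuts.png",cv2.resize(s[240:285,140:220],None,fx=10,fy=10,interpolation=cv2.INTER_CUBIC))
st=bot.read_state();p=np.array(st['position']);R=np.array(st['tcp_rot'])
um=p+R@np.array([.0325,0,0]); ux=-R[:,2];uy=-R[:,1]; uz=-R[:,0]
def U(x,y,z): return proj(S,um+ux*x+uy*y+uz*z)
for n,q in(("topL",(.037,-.058,.066)),("topR",(.037,.058,.066)),("botL",(.037,-.058,-.004)),("botR",(.037,.058,-.004)),("kh+",(.037,.038,.03)),("kh-",(.037,-.038,.03))): print(n,U(*q))
xd=np.array([-.2928,.9562,0]);o=np.array([.5015,.2341,0])+xd*.007
for u,v in((160.9,257.7),(192.3,268.4)):
    c,r=ray(S,u,v); t=((o-c)@xd)/(r@xd); print(c+r*t)
E
```

```text
topL [155.4904 202.7605]
topR [205.5097 218.6099]
botL [161.2505 223.2475]
botR [208.8211 238.7561]
kh+ [198.6893 226.4813]
kh- [166.7657 216.2117]
[0.5359 0.252  0.1526]
[0.462  0.2293 0.1527]
```

View pics/u3.png

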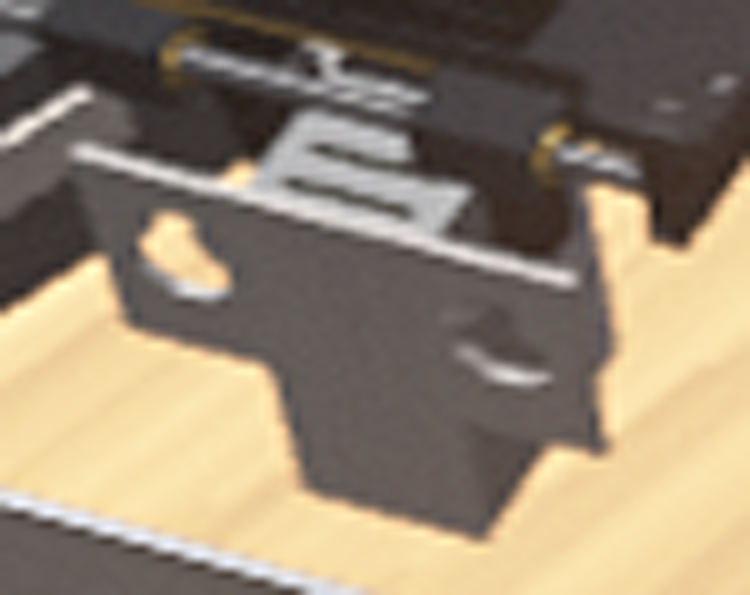

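View pics/nuts.png

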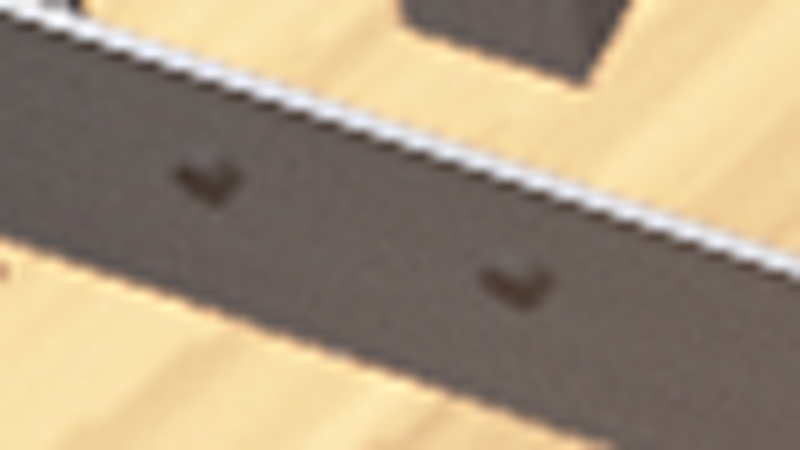

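```bash
python3 - <<'E'
from h import *
np.set_printoptions(precision=2,suppress=True)
S=load("pics/s2.png")
st=bot.read_state();p=np.array(st['position']);R=np.array(st['tcp_rot'])
um=p+R@np.array([.0325,0,0]); ux=-R[:,2];uy=-R[:,1]; uz=-R[:,0]
U=lambda x,y,z: proj(S,um+ux*x+uy*y+uz*z)
pk=lambda X,Y:np.array([150+(X+.5)/10-.5,185+(Y+.5)/8.5-.5])
print("per mm px: x",U(.036,0,0)-U(.035,0,0),"y",U(.035,.001,0)-U(.035,0,0),"z",U(.035,0,.001)-U(.035,0,0))
for m,q in(((190,290),(.035,-.038,.019)),((508,372),(.035,.038,.019)),((72,155),(.037,-.058,.066)),((578,285),(.037,.058,.066)),((130,325),(.037,-.058,-.004)),((600,450),(.037,.058,-.004)),((308,488),(.037,-.023,-.06)),((487,540),(.037,.023,-.06))): print(pk(*m)-U(*q))
xd=np.array([-.2928,.9562,0]);yd=np.array([-.9562,-.2928,0]);o=np.array([.5015,.2341,.156])
W=lambda x,y,z: proj(S,o+xd*x+yd*y+np.array([0,0,z]))
qk=lambda X,Y:np.array([140+(X+.5)/10-.5,240+(Y+.5)/10-.5])
for m,y in(((208,185),-.038),((515,292),.038)): print("nut underside",qk(*m)-W(.010,y,-.006),"x+7",qk(*m)-W(.007,y,-.006))
d=yd*0
E
python3 - <<'E'
import sys;sys.path.insert(0,'.')
E
```

```text
per mm px: x [-0.22  0.34] y [0.41 0.13] z [-0.06 -0.28]
[ 0.5  -0.04]
[ 0.65 -0.6 ]
[1.26 0.03]
[ 1.84 -0.52]
[ 1.3  -0.45]
[ 0.73 -1.26]
[ 1.29 -0.76]
[ 1.04 -0.68]
nut underside [-0.13 -1.37] x+7 [-0.8  -0.31]
nut underside [-0.27 -1.24] x+7 [-0.9  -0.15]
```

```bash
python3 go.py .5285 .1534 .1585 17.0
```

```text
pos [525.79 153.78 239.39] ang 16.9408709743242 q [  4.63  23.88  92.83  -0.03  63.32 -12.3 ] F [-0.47  1.11 -4.62] M [-0.04 -0.14 -0.02] open 45.89767378800307 t 8.05
dp tool mm [80.88  2.54  1.13] yaw -0.05912902567581568
```

```bash
python3 -m inch '{"dp":[[4,2.5,1],[8,0,0],[10,0,0],[10,0,0],[10,0,0],[10,0,0],[10,0,0],[9,0,0],[6,0,0],[4,0,0],[0,0,0],[0,0,0],[0,0,0],[0,0,0]],"yaw":[0,0,0,0,0,0,0,0,0,0,0,0,0,0]}'
python3 go.py .5218 .1754 .1585 17.0
```

```text
time_s: 9.22
position: [0.5291, 0.1549, 0.1592]
tcp_rot: [[0.002, 0.956, 0.293], [0.0, 0.293, -0.956], [-1.0, 0.001, 0.0]]
force: [0.2, 0.1, -4.6]
opening: 0.529
pos [529.09 154.91 159.19] ang 17.032751314263702 q [  4.7   30.34  96.94   0.    52.63 -12.33] F [ 0.16  0.11 -4.57] M [-0.   -0.15  0.02] open 46.000638073372464 t 9.2167
dp tool mm [  0.68  -0.97 -21.73] yaw 0.03275131426369171
```

```bash
python3 -m inch '{"dp":[[0.4,-1,-4],[0.2,0,-6],[0,0,-6],[0,0,-4],[0,0,-1.7],[0,0,0],[0,0,0],[0,0,0]],"yaw":[0,0,0,0,0,0,0,0]}'
python3 go.py .5218 .1754 .1585 17.0
python3 - <<'E'
from h import *
s=snap("side","pics/s3.png")["color"];t=snap("top","pics/t3.png")["color"]
a=cv2.resize(s[190:290,100:240],None,fx=5.5,fy=5.5,interpolation=cv2.INTER_CUBIC)
cv2.imwrite("pics/c3.png",a[:,:,::-1])
E
```

```text
time_s: 9.88
position: [0.5214, 0.1752, 0.158]
tcp_rot: [[0.0, 0.956, 0.293], [-0.0, 0.293, -0.956], [-1.0, 0.0, 0.0]]
force: [0.9, -0.2, -4.4]
opening: 0.529
pos [521.36 175.23 157.96] ang 17.033728596826545 q [  6.94  30.39  97.12  -0.01  52.48 -10.09] F [ 0.9  -0.19 -4.36] M [-0.06 -0.12 -0.03] open 46.04792365770459 t 9.8833
dp tool mm [-0.54  0.47 -0.03] yaw 0.03372859682653484
```

View pics/c3.png

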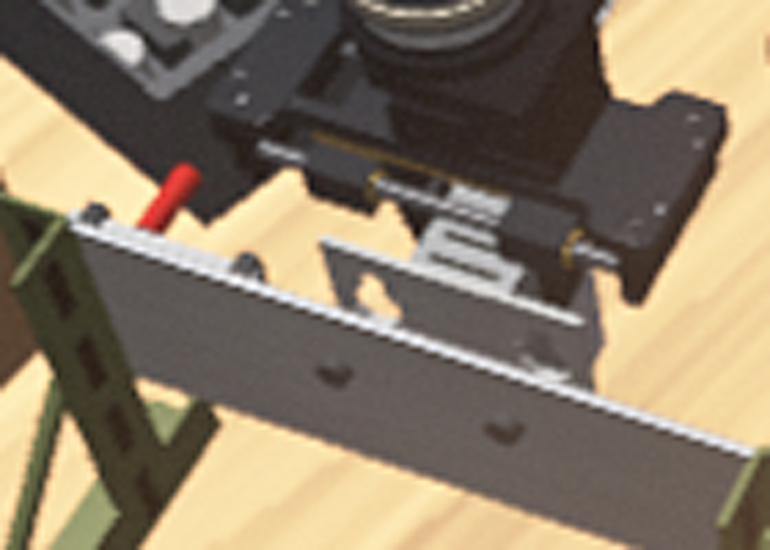

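```bash
python3 -m inch '{"dp":[[-0.3,0.4,-3],[0,0,-4],[0,0,-3],[0,0,-2],[0,0,0],[0,0,0]],"yaw":[0,0,0,0,0,0]}'
python3 go.py .5036 .2347 .1585 17.0
python3 -m inch '{"dp":[[0,0,-1],[0,0,-1],[0,0,-1],[0,0,0]],"yaw":[0,0,0,0]}'
python3 go.py .5036 .2347 .1585 17.0
```

```text
time_s: 10.48
position: [0.518, 0.1871, 0.1582]
tcp_rot: [[0.0, 0.956, 0.293], [-0.0, 0.293, -0.956], [-1.0, -0.0, 0.0]]
force: [0.4, -0.6, -5.3]
opening: 0.526
pos [518.03 187.09 158.25] ang 17.061414108966712 q [ 8.23 30.41 97.   -0.01 52.59 -8.82] F [ 0.38 -0.56 -5.29] M [-0.02 -0.07 -0.02] open 45.73470667341998 t 10.4833
dp tool mm [ -0.26   0.18 -49.75] yaw 0.06141410896671573
time_s: 10.82
position: [0.5172, 0.1899, 0.1583]
tcp_rot: [[-0.0, 0.956, 0.293], [0.0, 0.293, -0.956], [-1.0, -0.0, -0.0]]
force: [0.7, 0.8, -3.7]
opening: 0.527
pos [517.17 189.88 158.25] ang 17.02951744975555 q [ 8.53 30.42 96.97  0.01 52.61 -8.5 ] F [ 0.74  0.77 -3.66] M [-0.04 -0.12 -0.02] open 45.81502015490735 t 10.8167
dp tool mm [ -0.24   0.16 -46.83] yaw 0.029517449755559255
```

```bash
python3 -m inch '{"dp":[[0,0,-0.7],[0,0,-0.7],[0,0,-0.6],[0,0,0]],"yaw":[0,0,0,0]}' | grep -E "pos|force"
python3 -m inch '{"dp":[[0,0,-0.7],[0,0,-0.7],[0,0,-0.6],[0,0,0]],"yaw":[0,0,0,0]}'| grep -E "pos|force"
python3 go.py .5036 .2347 .1585 17.0
```

```text
position: [0.5166, 0.1918, 0.1583]
force: [0.4, -0.7, -4.2]
position: [0.516, 0.1937, 0.1583]
force: [0.1, 0.1, -4.3]
pos [516.03 193.68 158.25] ang 17.03434509527115 q [ 8.95 30.44 96.94  0.   52.63 -8.08] F [ 0.13  0.14 -4.33] M [ 0.01 -0.09 -0.06] open 45.5265525279188 t 11.4833
dp tool mm [ -0.25   0.13 -42.86] yaw 0.03434509527113505
```

```bash
for i in 1; do python3 -m inch '{"dp":[[0,0,-0.7],[0,0,-0.7],[0,0,-0.6],[0,0,0]],"yaw":[0,0,0,0]}' | grep -E "pos|force"; done
python3 -m inch '{"dp":[[0,0,-0.5],[0,0,-0.5],[0,0,-0.5],[0,0,0]],"yaw":[0,0,0,0]}'| grep -E "pos|force"
python3 go.py .5036 .2347 .1585 17.0
```

```text
position: [0.5155, 0.1956, 0.1583]
force: [-0.2, -0.5, -4.3]
position: [0.515, 0.197, 0.1582]
force: [0.2, 0.5, -4.0]
pos [515.   196.99 158.22] ang 17.031813875506568 q [ 9.32 30.45 96.91  0.   52.64 -7.72] F [ 0.18  0.46 -4.02] M [-0.01 -0.08  0.03] open 45.46680930383725 t 12.15
dp tool mm [ -0.27   0.14 -39.4 ] yaw 0.031813875506571776
```

```bash
python3 -m inch '{"dp":[[0,0,-0.5],[0,0,-0.5],[0,0,0]],"yaw":[0,0,0]}'| grep -E "pos|force"
python3 -m inch '{"dp":[[0,0,-0.5],[0,0,-0.5],[0,0,0]],"yaw":[0,0,0]}'| grep -E "pos|force"
python3 -m inch '{"dp":[[0,0,-0.5],[0,0,-0.5],[0,0,0]],"yaw":[0,0,0]}'| grep -E "pos|force"
```

```text
position: [0.5147, 0.198, 0.1582]
force: [-1.0, -0.1, -4.4]
position: [0.5144, 0.1989, 0.1582]
force: [0.4, -0.1, -4.4]
position: [0.5141, 0.1999, 0.1582]
force: [0.2, -1.4, -5.0]
```

```bash
python3 go.py .5036 .2347 .1585 17.0
```

```text
pos [514.13 199.86 158.24] ang 17.034287265554337 q [ 9.63 30.47 96.88  0.   52.66 -7.4 ] F [ 0.17 -1.37 -5.01] M [-0.03 -0.11  0.04] open 45.92503074726347 t 12.9
dp tool mm [ -0.25   0.14 -36.39] yaw 0.03428726555432604
```

```bash
for i in 1; do python3 -m inch '{"dp":[[0,0,-0.5],[0,0,-0.5],[0,0,0]],"yaw":[0,0,0]}'| grep -E "pos|force"; done
python3 go.py .5036 .2347 .1585 17.0
python3 -m inch '{"dp":[[0,0,-0.5],[0,0,-0.5],[0,0,0]],"yaw":[0,0,0]}'| grep -E "pos|force"
python3 go.py .5036 .2347 .1585 17.0
```

```text
position: [0.5139, 0.2008, 0.1583]
force: [0.9, -0.3, -4.2]
pos [513.86 200.83 158.26] ang 17.033563688334915 q [ 9.74 30.47 96.86  0.   52.67 -7.3 ] F [ 0.89 -0.27 -4.17] M [-0.   -0.11 -0.01] open 45.972003304390476 t 13.15
dp tool mm [ -0.24   0.11 -35.39] yaw 0.03356368833490819
position: [0.5138, 0.201, 0.1583]
force: [0.7, -3.8, -4.3]
pos [513.77 200.99 158.27] ang 17.025765274103687 q [ 9.8  30.47 96.85 -0.09 52.68 -7.17] F [ 0.65 -3.8  -4.33] M [-0.55 -0.14 -0.16] open 45.52189717106427 t 13.4
dp tool mm [ -0.27   0.15 -35.21] yaw 0.025765274103690672
```

```bash
python3 -m inch '{"dp":[[0,0,0.8],[0,0,0.8],[0,0,0]],"yaw":[0,0,0]}'| grep -E "pos|force"
python3 -m inch '{"dp":[[0,-1,0],[0,-1,0],[0,-1,0],[0,0,0]],"yaw":[0,0,0,0]}'| grep -E "pos|force"
python3 -m inch '{"dp":[[0,-0.7,0],[0,-0.7,0],[0,0,0]],"yaw":[0,0,0]}'| grep -E "pos|force"
python3 go.py .5036 .2347 .1585 17.0
```

```text
position: [0.514, 0.2004, 0.1582]
force: [-0.2, -0.0, -5.2]
position: [0.5107, 0.1993, 0.1582]
force: [-0.0, -0.5, -4.6]
position: [0.5096, 0.1989, 0.1582]
force: [-0.4, 0.1, -4.5]
pos [509.63 198.87 158.24] ang 17.033794240441765 q [ 9.61 30.18 97.52  0.   52.32 -7.43] F [-0.44  0.05 -4.53] M [-0.   -0.12 -0.06] open 45.95240061777025 t 14.2333
dp tool mm [ -0.26   4.73 -36.03] yaw 0.03379424044175039
```

```bash
for k in 1; do python3 -m inch '{"dp":[[0,-0.5,0],[0,-0.5,0],[0,0,0]],"yaw":[0,0,0]}'| grep -E "pos|force"; done
python3 -m inch '{"dp":[[0,-0.5,0],[0,-0.5,0],[0,0,0]],"yaw":[0,0,0]}'| grep -E "pos|force"
python3 go.py .5036 .2347 .1585 17.0
```

```text
position: [0.5088, 0.1986, 0.1583]
force: [-0.7, -0.3, -4.5]
position: [0.5078, 0.1983, 0.1582]
force: [-0.0, -0.1, -4.5]
pos [507.76 198.28 158.23] ang 17.03447864329708 q [ 9.58 30.05 97.8   0.   52.16 -7.45] F [-0.02 -0.08 -4.55] M [ 0.   -0.17  0.08] open 45.86439065215282 t 14.7333
dp tool mm [ -0.27   6.69 -36.04] yaw 0.03447864329709205
```

```bash
python3 -m inch '{"dp":[[0,-0.5,0],[0,-0.5,0],[0,0,0]],"yaw":[0,0,0]}'| grep -E "pos|force"
python3 go.py .5036 .2347 .1585 17.0
python3 -m inch '{"dp":[[0,-0.5,0],[0,-0.5,0],[0,0,0]],"yaw":[0,0,0]}'| grep -E "pos|force"
python3 go.py .5036 .2347 .1585 17.0
```

```text
position: [0.5068, 0.198, 0.1582]
force: [-0.3, 0.5, -4.8]
pos [506.81 197.98 158.24] ang 17.032707620891614 q [ 9.57 29.99 97.94  0.   52.09 -7.47] F [-0.3   0.55 -4.85] M [-0.01 -0.14  0.04] open 45.544011067996735 t 14.9833
dp tool mm [ -0.27   7.69 -36.05] yaw 0.03270762089161394
position: [0.5067, 0.1979, 0.1584]
force: [1.2, 0.3, -4.9]
pos [506.68 197.87 158.38] ang 17.013992257340256 q [ 9.55 29.93 98.03  0.01 51.94 -7.47] F [ 1.2   0.33 -4.89] M [ 0.05 -0.38 -0.03] open 46.04649338094407 t 15.2333
dp tool mm [ -0.11   7.83 -36.12] yaw 0.01399225734024867
```

```bash
python3 -m inch '{"dp":[[0,1,0],[0,2,0],[0,2,0],[0,2,0],[0,2,0],[0,2,0],[0,1,0],[0,0,0]],"yaw":[0,0,0,0,0,0,0,0]}'| grep -E "pos|force"
python3 go.py .5036 .2347 .1585 17.0
python3 -m inch '{"dp":[[0,0.5,0],[0,0.5,0],[0,0,0]],"yaw":[0,0,0]}'| grep -E "pos|force"
python3 go.py .5036 .2347 .1585 17.0
```

```text
position: [0.5179, 0.2013, 0.1583]
force: [-0.2, -0.4, -4.2]
pos [517.89 201.3  158.25] ang 17.032362824881112 q [ 9.72 30.72 96.32 -0.   52.95 -7.31] F [-0.18 -0.41 -4.19] M [-0.02 -0.14 -0.06] open 45.982834970850014 t 15.9
dp tool mm [ -0.25  -3.88 -36.12] yaw 0.03236282488111897
position: [0.5185, 0.2015, 0.1582]
force: [-0.2, -0.1, -4.6]
pos [518.45 201.53 158.24] ang 17.032379480501614 q [ 9.73 30.76 96.21 -0.   53.03 -7.3 ] F [-0.18 -0.12 -4.56] M [-0.01 -0.17 -0.04] open 45.84130290561009 t 16.15
dp tool mm [ -0.26  -4.48 -36.07] yaw 0.03237948050161776
```

```bash
python3 -m inch '{"dp":[[0,0.5,0],[0,0.5,0],[0,0,0]],"yaw":[0,0,0]}'| grep -E "pos|force"
python3 go.py .5036 .2347 .1585 17.0
python3 -m inch '{"dp":[[0,0.5,0],[0,0.5,0],[0,0,0]],"yaw":[0,0,0]}'| grep -E "pos|force"
python3 go.py .5036 .2347 .1585 17.0
```

```text
position: [0.5196, 0.2018, 0.1583]
force: [0.7, -0.6, -4.4]
pos [519.56 201.85 158.29] ang 17.034313698607086 q [ 9.74 30.83 96.06 -0.   53.1  -7.29] F [ 0.66 -0.61 -4.42] M [-0.   -0.14 -0.02] open 45.95407497450335 t 16.4
dp tool mm [ -0.21  -5.64 -36.09] yaw 0.0343136986070931
position: [0.5202, 0.2021, 0.1582]
force: [0.0, -0.6, -4.5]
pos [520.24 202.07 158.21] ang 17.034590244841347 q [ 9.76 30.9  95.93 -0.   53.2  -7.28] F [ 0.01 -0.61 -4.46] M [-0.04 -0.05  0.01] open 45.73207354118475 t 16.65
dp tool mm [ -0.29  -6.35 -36.07] yaw 0.03459024484135398
```

```bash
python3 -m inch '{"dp":[[0,0.5,0],[0,0.5,0],[0,0,0]],"yaw":[0,0,0]}'| grep -E "pos|force"
python3 go.py .5036 .2347 .1585 17.0
```

```text
position: [0.5203, 0.2022, 0.158]
force: [-2.8, -0.9, -3.1]
pos [520.34 202.16 158.03] ang 17.054980578227724 q [ 9.77 30.96 95.83 -0.02 53.35 -7.27] F [-2.78 -0.88 -3.09] M [-0.19  0.35  0.08] open 46.09451736803204 t 16.9
dp tool mm [ -0.45  -6.46 -36.02] yaw 0.054980578227713295
```

```bash
python3 -m inch '{"dp":[[0,-1,0],[0,-2,0],[0,-2,0],[0,-2,0],[0,-1,0],[0,0,0],[0,0,0]],"yaw":[0,0,0,0,0,0,0]}'| grep -E "pos|force"
python3 go.py .5036 .2347 .1585 17.0
```

```text
position: [0.5138, 0.2001, 0.1583]
force: [-0.0, 0.4, -3.5]
pos [513.8  200.07 158.33] ang 17.02464778131741 q [ 9.66 30.43 96.93  0.   52.61 -7.37] F [-0.04  0.37 -3.52] M [-0.   -0.14  0.03] open 45.66983748916466 t 17.4833
dp tool mm [ -0.17   0.38 -36.1 ] yaw 0.02464778131741241
```

```bash
python3 -m inch '{"dp":[[0,-0.3,0],[1,0,0],[1,0,0],[1,0,0],[1,0,0],[0,0,0]],"yaw":[0,0,0,0,0,0]}'| grep -E "pos|force"
python3 -m inch '{"dp":[[1,0,0],[1,0,0],[1,0,0],[0,0,0]],"yaw":[0,0,0,0]}'| grep -E "pos|force"
python3 go.py .5036 .2347 .1585 17.0
```

```text
position: [0.5132, 0.1999, 0.1539]
force: [0.8, 0.6, -3.4]
position: [0.5132, 0.1999, 0.151]
force: [-1.1, 0.2, -4.9]
pos [513.23 199.93 151.01] ang 17.031325195915922 q [ 9.66 31.05 97.3  -0.   51.68 -7.37] F [-1.08  0.17 -4.86] M [-0.03 -0.1  -0.03] open 45.747742867893784 t 18.3167
dp tool mm [ -7.49   0.97 -36.06] yaw 0.03132519591591176
```

```bash
python3 -m inch '{"dp":[[0.8,0.3,0],[0.8,0,0],[0.8,0,0],[0.6,0,0],[0,0,0]],"yaw":[0,0,0,0,0]}'| grep -E "pos|force"
python3 -m inch '{"dp":[[0.8,0,0],[0.8,0,0],[0.8,0,0],[0.6,0,0],[0,0,0]],"yaw":[0,0,0,0,0]}'| grep -E "pos|force"
python3 go.py .5036 .2347 .1585 17.0
```

```text
position: [0.5136, 0.2, 0.1481]
force: [0.2, -0.4, -5.1]
position: [0.5136, 0.2, 0.1451]
force: [0.1, -0.4, -4.1]
pos [513.57 200.04 145.09] ang 17.034185683536386 q [ 9.66 31.58 97.52 -0.   50.92 -7.37] F [ 0.08 -0.38 -4.06] M [-0.03 -0.19 -0.06] open 46.08860773148718 t 19.15
dp tool mm [-13.41   0.62 -36.06] yaw 0.03418568353637852
```

13 mm down with no resistance. I'll ease on in small steps until Fz shows the slots have bottomed.

```bash
python3 -m inch '{"dp":[[0.7,0,0],[0.7,0,0],[0.7,0,0],[0,0,0]],"yaw":[0,0,0,0]}'| grep -E "pos|force"
python3 -m inch '{"dp":[[0.5,0,0],[0.5,0,0],[0,0,0]],"yaw":[0,0,0]}'| grep -E "pos|force"
python3 -m inch '{"dp":[[0.5,0,0],[0.5,0,0],[0,0,0]],"yaw":[0,0,0]}'| grep -E "pos|force"
python3 go.py .5036 .2347 .1585 17.0
```

```text
position: [0.5136, 0.2, 0.143]
force: [0.1, 0.6, -5.0]
position: [0.5136, 0.2, 0.142]
force: [0.1, -0.4, -4.9]
position: [0.5137, 0.2001, 0.1415]
force: [0.1, -0.9, -1.5]
pos [513.72 200.11 141.54] ang 17.030175395356768 q [ 9.66 31.89 97.67  0.01 50.43 -7.37] F [ 0.1  -0.87 -1.49] M [ 0.05  0.02 -0.  ] open 45.85105564154575 t 19.9833
dp tool mm [-16.96   0.45 -36.04] yaw 0.030175395356764056
```

```bash
python3 -m inch '{"dp":[[0.5,0,0],[0.4,0,0],[0,0,0]],"yaw":[0,0,0]}'| grep -E "pos|force"
python3 go.py .5036 .2347 .1585 17.0
```

```text
position: [0.5138, 0.2002, 0.1413]
force: [-2.2, -0.4, 4.9]
pos [513.78 200.18 141.26] ang 17.035890404001076 q [ 9.67 31.91 97.69  0.01 50.36 -7.38] F [-2.25 -0.42  4.88] M [0.2  0.39 0.03] open 45.43496842742198 t 20.2333
dp tool mm [-17.23   0.39 -35.99] yaw 0.03589040400106569
```

```bash
python3 -m inch '{"dp":[[-0.5,0,0],[-0.5,0,0],[0,0,0]],"yaw":[0,0,0]}'| grep -E "pos|force"
python3 -m inch '{"dp":[[0,0,0],[0,0,0],[0,0,0],[0,0,0],[0,0,0],[0,0,0],[0,0,0],[0,0,0]],"yaw":[0,0,0,0,0,0,0,0]}' 64
python3 - <<'E'
from h import *
s=snap("side","pics/s4.png")["color"]
cv2.imwrite("pics/c4.png",cv2.resize(s[190:290,100:240],None,fx=5.5,fy=5.5,interpolation=cv2.INTER_CUBIC)[:,:,::-1])
E
```

```text
position: [0.5138, 0.2001, 0.1414]
force: [-1.7, 0.5, 2.5]
time_s: 21.15
position: [0.5137, 0.2001, 0.1412]
tcp_rot: [[0.0, 0.956, 0.293], [0.0, 0.293, -0.956], [-1.0, 0.0, 0.0]]
force: [0.5, 0.2, 0.8]
opening: 0.733
```

View pics/c4.png

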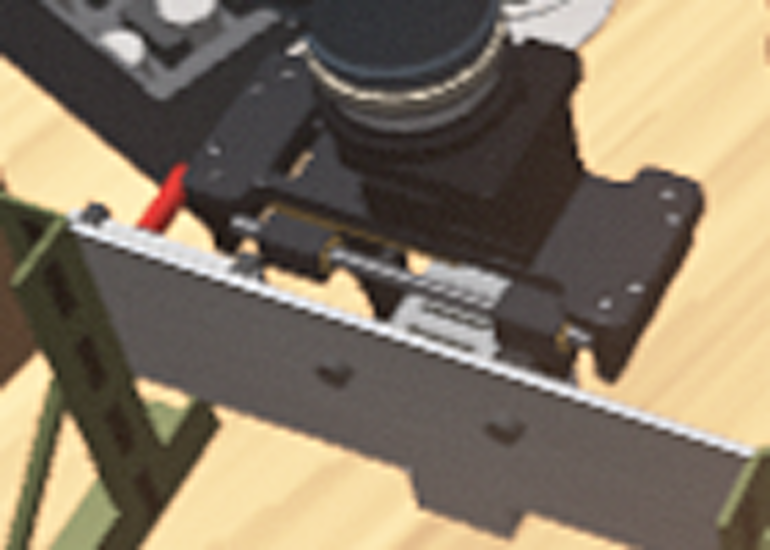

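```bash
python3 -m inch '{"dp":[[-2,0,0],[-4,0,0],[-8,0,0],[-12,0,0],[-15,0,0],[-15,0,0],[-15,0,0],[-15,0,0],[-15,0,0],[-10,0,0],[-5,0,0],[0,0,0],[0,0,0]],"yaw":[0,0,0,0,0,0,0,0,0,0,0,0,0]}'
python3 - <<'E'
from h import *
s=snap("side","pics/s5.png")["color"]
cv2.imwrite("pics/c5.png",cv2.resize(s[190:290,100:240],None,fx=5.5,fy=5.5,interpolation=cv2.INTER_CUBIC)[:,:,::-1])
E
```

```text
time_s: 22.28
position: [0.5134, 0.2, 0.2572]
tcp_rot: [[-0.0, 0.956, 0.293], [-0.0, 0.293, -0.956], [-1.0, -0.0, -0.0]]
force: [-1.2, -0.7, -0.4]
opening: 0.736
```

View pics/c5.png

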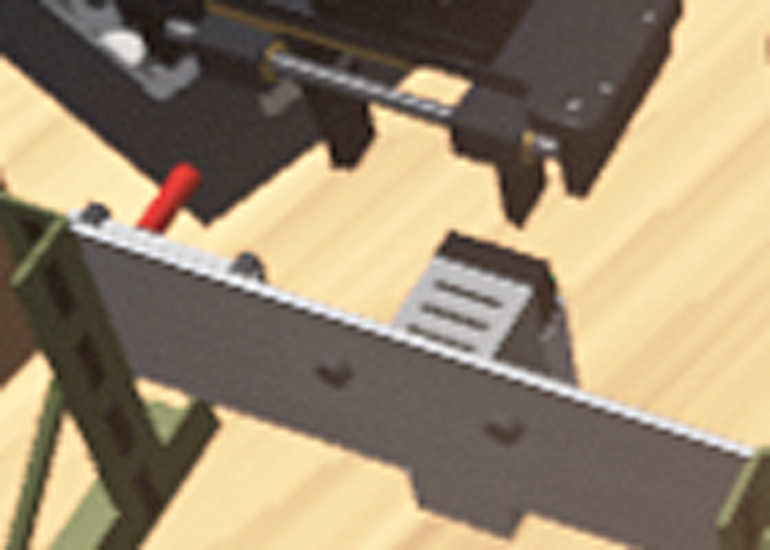

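```bash
python3 - <<'E'
from h import *
np.set_printoptions(precision=3,suppress=True)
S=load("pics/side0.png");T=load("pics/top0.png")
print(tri(T,(186,97),S,(97,214)),tri(T,(172,13),S,(37,184)))
print("tray corner",tri(T,(268,100),S,(176,178)))
s=S['im'];cv2.imwrite("pics/box.png",cv2.resize(s[170:330,0:190],None,fx=4,fy=3.7)[:,:,::-1])
E
python3 go.py .6642 .2543 .2572 17.0
```

```text
(array([0.725, 0.25 , 0.157]), np.float64(0.03455514469493334)) (array([0.952, 0.28 , 0.133]), np.float64(0.009567077705296207))
tray corner (array([0.717, 0.03 , 0.103]), np.float64(0.008344950814626741))
pos [513.15 199.94 256.65] ang 17.030838979135293 q [ 9.66 22.95 91.24 -0.   65.89 -7.37] F [ 0.32 -0.76  0.11] M [ 0.03 -0.13 -0.  ] open 63.879368201537815 t 22.3333
dp tool mm [ -0.77 160.34  -7.74] yaw 0.03083897913529654
```

View pics/box.png

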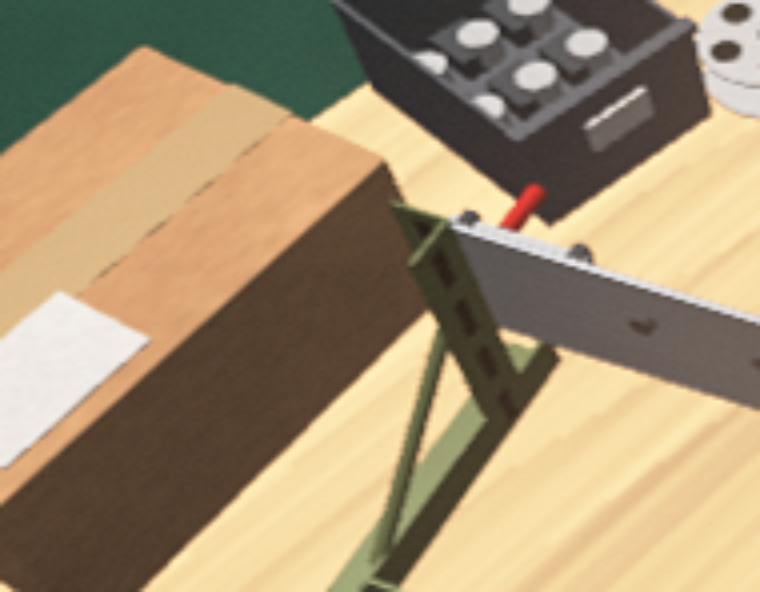

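```bash
python3 - <<'E'
from h import *
np.set_printoptions(precision=3,suppress=True)
S=load("pics/side0.png");T=load("pics/top0.png")
b=onz(T,188,98,0);print("base top-cam",b,"side base",onz(S,107,254,0))
for z in(.1,.12,.14,.16,.18,.2): print(z,proj(S,[b[0],b[1],z]),proj(T,[b[0],b[1],z]))
s=T['im'];cv2.imwrite("pics/boxt.png",cv2.resize(s[0:130,50:270],None,fx=3.6,fy=3.6)[:,:,::-1])
E
```

```text
base top-cam [0.755 0.26  0.   ] side base [0.749 0.275 0.   ]
0.1 [ 99.659 225.532] [181.387  87.461]
0.12 [ 97.436 220.504] [179.955  85.179]
0.14 [ 95.153 215.342] [178.483  82.832]
0.16 [ 92.808 210.041] [176.969  80.419]
0.18 [ 90.4   204.595] [175.411  77.937]
0.2 [ 87.925 198.998] [173.808  75.382]
```

View pics/boxt.png

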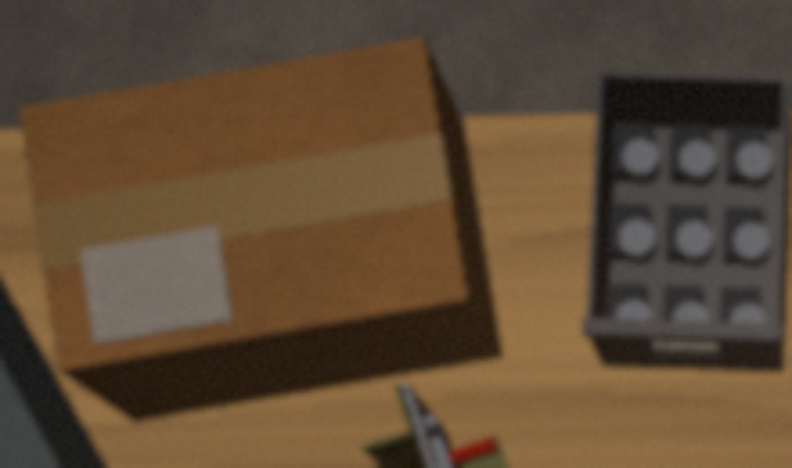

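```bash
python3 -m inch '{"dp":[[0,8,-0.7],[0,16,-1],[0,20,-1],[0,20,-1],[0,20,-1],[0,20,-1],[0,20,-1],[0,18,-1],[0,12,0],[0,6,0],[0,0,0],[0,0,0],[0,0,0],[0,0,0]],"yaw":[0,0,0,0,0,0,0,0,0,0,0,0,0,0]}' 0
python3 go.py .6642 .2543 .181 17.0
python3 - <<'E'
from h import *
s=snap("side","pics/s6.png")["color"];t=snap("top","pics/t6.png")["color"]
a=cv2.resize(s[150:290,80:240],None,fx=3,fy=3,interpolation=cv2.INTER_CUBIC)
b=cv2.resize(t[70:210,140:240],None,fx=3,fy=3,interpolation=cv2.INTER_CUBIC)
cv2.imwrite("pics/c6.png",np.hstack([a,b])[:,:,::-1])
E
```

```text
time_s: 23.5
position: [0.6636, 0.2541, 0.2572]
tcp_rot: [[-0.001, 0.956, 0.293], [-0.0, 0.293, -0.956], [-1.0, -0.001, -0.0]]
force: [0.0, -0.2, -0.2]
opening: 0.006
pos [663.61 254.12 257.24] ang 17.033007158525617 q [11.97 35.99 66.84 -0.   77.22 -5.07] F [ 0.04 -0.22 -0.24] M [-0.03 -0.08 -0.03] open 0.5637470553605443 t 23.5
dp tool mm [76.24  0.68  0.  ] yaw 0.03300715852560643
```

View pics/c6.png

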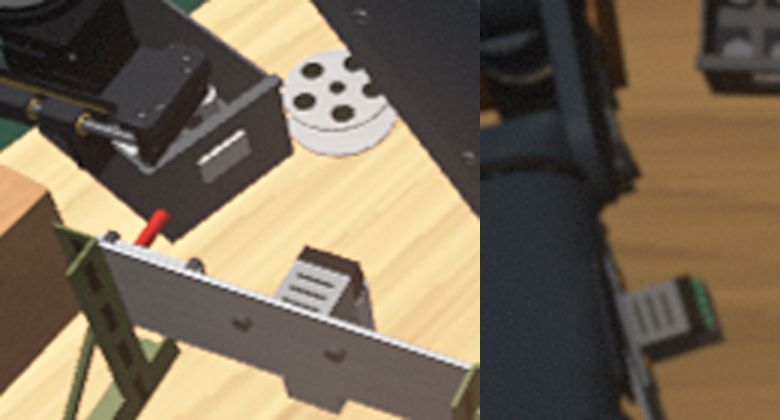

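```bash
python3 -m inch '{"dp":[[5,0,0],[10,0,0],[12,0,0],[12,0,0],[10,0,0],[6,0,0],[4,0,0],[0,0,0]],"yaw":[0,0,0,0,0,0,0,0]}'|grep -E "pos|force"
python3 -m inch '{"dp":[[4,0,0],[4,0,0],[4,0,0],[3,0,0],[2,0,0],[0,0,0],[0,0,0]],"yaw":[0,0,0,0,0,0,0]}'|grep -E "pos|force"
python3 - <<'E'
from h import *
s=snap("side","pics/s7.png")["color"]
a=cv2.resize(s[150:290,60:200],None,fx=4,fy=4,interpolation=cv2.INTER_CUBIC)
cv2.imwrite("pics/c7.png",a[:,:,::-1])
E
```

```text
position: [0.6638, 0.2541, 0.1966]
force: [-0.2, 0.1, 0.2]
position: [0.6644, 0.2543, 0.1812]
force: [-0.3, 0.5, 0.0]
```

View pics/c7.png

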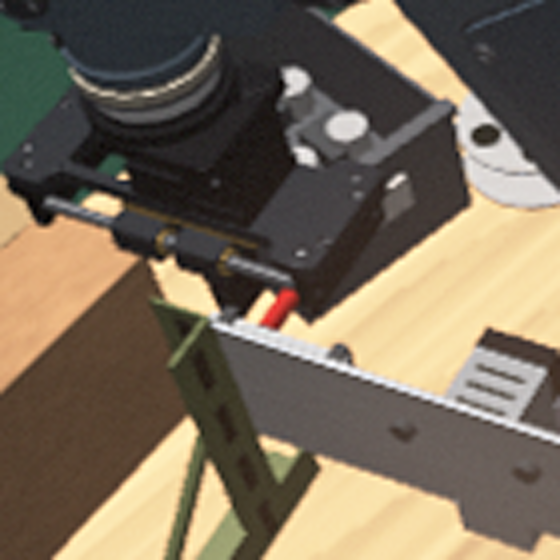

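```bash
python3 -m inch '{"dp":[[0,-2,0],[0,-2,0],[0,-2,0],[0,-2,0],[0,0,0]],"yaw":[0,0,0,0,0]}'|grep -E "pos|force"
python3 -m inch '{"dp":[[0,-1,0],[0,-1,0],[0,-1,0],[0,-1,0],[0,0,0]],"yaw":[0,0,0,0,0]}'|grep -E "pos|force"
python3 -m inch '{"dp":[[0,-1,0],[0,-1,0],[0,-1,0],[0,-1,0],[0,0,0]],"yaw":[0,0,0,0,0]}'|grep -E "pos|force"
```

```text
position: [0.6562, 0.2518, 0.1814]
force: [-0.3, -0.4, -0.1]
position: [0.6527, 0.2507, 0.1812]
force: [0.7, 0.5, 0.1]
position: [0.6493, 0.2496, 0.1813]
force: [1.1, -0.4, -1.0]
```

```bash
python3 -m inch '{"dp":[[0,-1.2,0],[0,-1.2,0],[0,-1.2,0],[0,-1.2,0],[0,-1.2,0]],"yaw":[0,0,0,0,0]}'|grep -E "pos|force"
python3 -m inch '{"dp":[[0,-1.2,0],[0,-1.2,0],[0,-1.2,0],[0,-1.2,0],[0,-1.2,0]],"yaw":[0,0,0,0,0]}'|grep -E "pos|force"
python3 - <<'E'
from h import *
s=snap("side","pics/s8.png")["color"]
a=cv2.resize(s[150:290,60:200],None,fx=4,fy=4,interpolation=cv2.INTER_CUBIC)
cv2.imwrite("pics/c8.png",a[:,:,::-1])
E
```

```text
position: [0.6437, 0.2479, 0.1814]
force: [3.6, 1.4, -1.3]
position: [0.6376, 0.246, 0.1814]
force: [3.7, 0.6, -0.2]
```

View pics/c8.png

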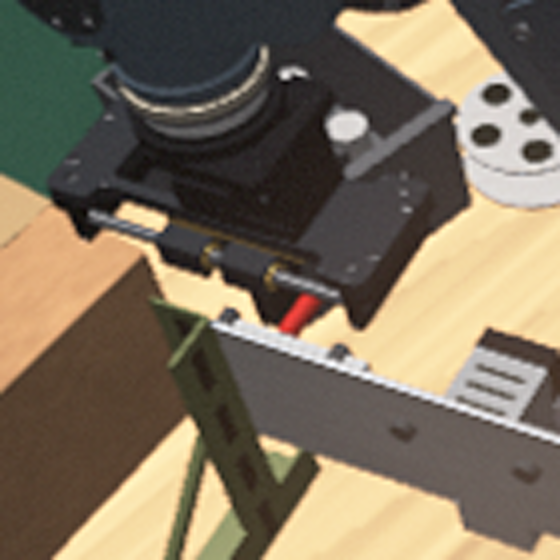

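```bash
python3 -m inch '{"dp":[[0,-1.2,0],[0,-1.2,0],[0,-1.2,0],[0,-1.2,0],[0,-1.2,0]],"yaw":[0,0,0,0,0]}'|grep -E "pos|force"
python3 -m inch '{"dp":[[0,-1.2,0],[0,-1.2,0],[0,-1.2,0],[0,-1.2,0],[0,-1.2,0]],"yaw":[0,0,0,0,0]}'|grep -E "pos|force"
python3 -m inch '{"dp":[[0,-1.2,0],[0,-1.2,0],[0,-1.2,0],[0,-1.2,0],[0,-1.2,0]],"yaw":[0,0,0,0,0]}'|grep -E "pos|force"
```

```text
position: [0.6319, 0.2443, 0.1813]
force: [3.1, 1.2, -1.2]
position: [0.6261, 0.2425, 0.1813]
force: [3.2, 0.8, 0.3]
position: [0.6204, 0.2408, 0.1813]
force: [3.0, 0.2, 2.2]
```

Now past the ear's edge with no blocking. On towards the stop, in smaller steps.

```bash
python3 -m inch '{"dp":[[0,-1,0],[0,-1,0],[0,-1,0],[0,0,0]],"yaw":[0,0,0,0]}'|grep -E "pos|force"
python3 -m inch '{"dp":[[0,-1,0],[0,-1,0],[0,0,0]],"yaw":[0,0,0]}'|grep -E "pos|force"
python3 -m inch '{"dp":[[0,-1,0],[0,-1,0],[0,0,0]],"yaw":[0,0,0]}'|grep -E "pos|force"
```

```text
position: [0.6173, 0.2398, 0.1813]
force: [2.4, -0.7, -0.1]
position: [0.6154, 0.2393, 0.1813]
force: [3.1, 0.4, -1.3]
position: [0.6135, 0.2387, 0.1813]
force: [3.0, 0.3, 0.4]
```

```bash
python3 -m inch '{"dp":[[0,-0.7,0],[0,-0.7,0],[0,0,0]],"yaw":[0,0,0]}'|grep -E "pos|force"
python3 -m inch '{"dp":[[0,-0.7,0],[0,-0.7,0],[0,0,0]],"yaw":[0,0,0]}'|grep -E "pos|force"
python3 -m inch '{"dp":[[0,-0.7,0],[0,-0.7,0],[0,0,0]],"yaw":[0,0,0]}'|grep -E "pos|force"
```

```text
position: [0.6134, 0.2386, 0.1814]
force: [4.8, 1.0, -0.5]
position: [0.6134, 0.2386, 0.1814]
force: [7.1, 1.1, -3.3]
position: [0.6133, 0.2386, 0.1816]
force: [9.3, 3.3, -4.6]
```

Stopped firmly at about 10 N after roughly 36 mm of push. I'll back off, lift clear and check.

```bash
python3 -m inch '{"dp":[[0,3,0],[0,5,0],[0,4,0],[0,0,0],[-8,0,0],[-15,0,0],[-20,0,0],[-20,0,0],[-20,0,0],[-20,0,0],[-15,0,0],[-8,0,0],[0,0,0]],"yaw":[0,0,0,0,0,0,0,0,0,0,0,0,0]}'|grep -E "pos|force|time"
python3 -m inch '{"dp":[[0,0,8],[0,0,16],[0,0,24],[0,0,24],[0,0,24],[0,0,24],[0,0,24],[0,0,24],[0,0,24],[0,0,16],[0,0,8],[0,0,0],[0,0,0]],"yaw":[0,0,0,0,0,0,0,0,0,0,0,0,0]}'|grep -E "pos|force|time"
python3 - <<'E'
from h import *
s=snap("side","pics/s9.png")["color"];t=snap("top","pics/t9.png")["color"]
a=cv2.resize(s[190:290,90:250],None,fx=4,fy=4,interpolation=cv2.INTER_CUBIC)
cv2.imwrite("pics/c9.png",a[:,:,::-1]);cv2.imwrite("pics/d9.png",cv2.resize(t[90:260,110:250],None,fx=3.5,fy=3.5,interpolation=cv2.INTER_CUBIC)[:,:,::-1])
E
```

```text
time_s: 30.95
position: [0.6217, 0.2413, 0.3101]
force: [0.5, 0.1, -0.4]
time_s: 32.03
position: [0.684, 0.0344, 0.3065]
force: [0.1, -0.1, 0.2]
```

View pics/c9.png

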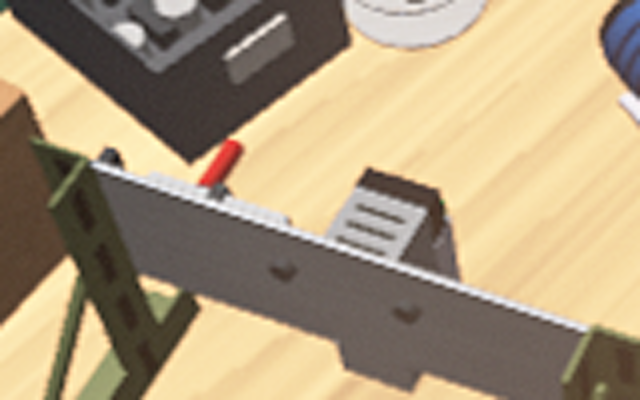

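View pics/d9.png

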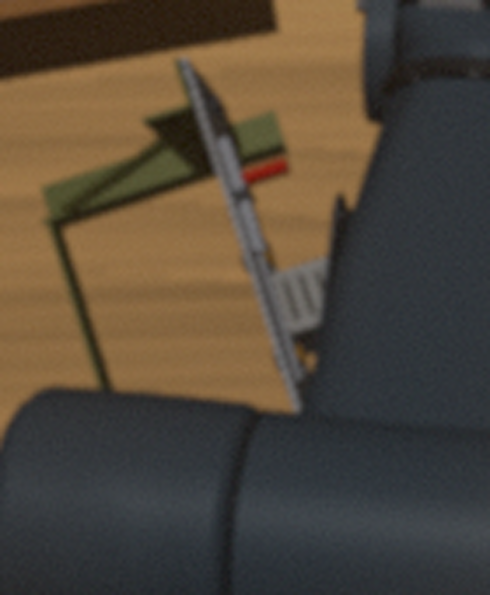

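View pics/s9.png

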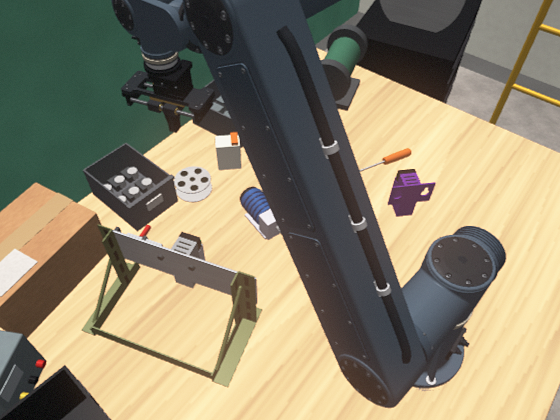

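```bash
python3 - <<'E'
from h import *
r=[]
for sf,tf in(("pics/side0.png","pics/top0.png"),("pics/s9.png","pics/t9.png")):
    S=load(sf);T=load(tf);c=[]
    for d,(x0,y0,x1,y1) in((S,(110,212,165,240)),(T,(165,110,205,150))):
        h=cv2.cvtColor(d['im'],cv2.COLOR_RGB2HSV).astype(int)[y0:y1,x0:x1]
        m=((h[...,0]<8)|(h[...,0]>172))&(h[...,1]>150)&(h[...,2]>70)
        p=np.argwhere(m)[:,::-1]+[x0,y0]; c.append(p.mean(0)); 
        e=p[np.argsort(p[:,0])[-5:]].mean(0); c.append(e)
    q,g=tri(T,c[3],S,c[1]); r.append(q)
    a=onz(T,*c[3],.183); r.append(a); print(c,q,g,a)
y=np.array([-.9562,-.2928,0]);print((r[2]-r[0])@y,(r[3]-r[1])@y, (r[3]-np.array([.5024,.2362,0]))@y)
E
```

```text
[array([130.57142857, 225.47619048]), array([134.6, 222.8]), array([180.58974359, 124.97435897]), array([185.6, 123.2])] [0.63580477 0.2337329  0.18060073] 0.0038075129430224846 [0.63671364 0.23460879 0.183     ]
[array([145.11320755, 230.22641509]), array([148.6, 227.8]), array([185.31578947, 138.44736842]), array([190.4, 137.2])] [0.60059895 0.22292846 0.17927775] 0.001935382473511392 [0.60054581 0.22294336 0.183     ]
0.03682734058862347 0.03799931568627847 -0.0899654814861181
```

```bash
python3 -c "
from rig import bot
print(bot.hand_in()); print(bot.read_state()['time_s'])"
```

```text
the job is handed in; nothing more can be done
None
the job is handed in; nothing more can be done
```

The grey drive unit hangs on both studs and the red-knob bolt is across its plate; I handed the job in at about 32 s of the 72 s allowed. The hand-in reports no verdict.

- **Unit home:** It came down about 17 mm from entry and then stopped firmly. The stop puts the studs at 157 mm, which agrees with about 157 mm from the cameras. After release the side camera shows the unit hanging upright with its lower plate below the stand plate. The first side view after release shows it with the bolt still back.
- **Bolt across:** It slid at about 3 N and was not blocked at the unit's ear. It then hit a hard stop at about 10 N. The cameras show the knob moved 37–38 mm, to about y = -90 mm, against -92 mm for fully across.
- **Forces:** The readings I took after each short move never went above about 11 N, against the 40 N limit. Peaks between readings were not seen.
- **Rest of the bench:** The last pictures show the arm clear. The objects I could see in them look unmoved. I did not measure their positions.
- **Disagreement:** My camera estimates of the stand were about 2 mm off in depth and 0.7 mm off sideways. I corrected both by touch before lowering the unit.

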